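Wind back the piston filler and put its barrel in the wash tray

TASK

The filling run is over and the hand-cranked filler has to be washed. Hold the crank by its loose black sleeve and, keeping hold of it the whole way, wind it anticlockwise (as seen from the crank's side) until the piston is drawn fully back out of the barrel and the crank comes to its stop. Then lift the barrel out of the filler by its handle, lower it into the steel wash tray so that it stands on its own feet, and let go of it there; leave the brush, the bottles and the film roll where they are.

Things in the scene. Friction and masses are not known exactly. Their poses are not given: they have to be found in the camera images.
- filler: Bench filler of steel, fixed: deck 150 x 340 mm, 20 mm high, a level barrel above it, a grey gear case 100 x 90 mm, 216 mm high, at one end. Origin on the worktop under the barrel's line; y along the barrel from nozzle to gear case (case centre at y = 105 mm), x away from the crank, z up. Two cheeks 34 mm apart, tops 99 mm above the worktop, flank the nozzle's neck (y = -142 mm), open upwards.
- crank_axis (a point): Point fixed to the filler on the crank's axis (level, along the filler's x), 165 mm above the worktop, at the filler's x = -127 mm, y = 105 mm. The sleeve's centre circles it at a radius of 85 mm. The 8 mm crank arm lies 53 to 61 mm, the gear case's face 77 mm from this point towards +x; on the arm's outer side stand only the sleeve and a 12 mm hub nut. Axes as the filler's.
- sleeve: Black plastic grip sleeve, a cylinder 28 mm thick and 96 mm long that spins freely on the crank's pin. Origin at its centre; x is its long axis, always level and parallel to the filler's x. It goes round with the crank, 80 to 250 mm above the worktop.
- crank (a joint): Crank angle q, rad: 0 with the piston at the nozzle end; grows anticlockwise seen from the sleeve's side, up to the stop at 19.73 (piston fully back). The sleeve's centre is at crank_axis + 85 mm x (sin q along the filler's y, cos q up). Starts 1.2 to 2.0 turns short of the stop. Turns with about 3 N at the sleeve and stays where it is left.
- piston (a joint): Travel of the white 87 mm piston along the filler's +y, m: 0 at the nozzle end, 0.157 fully back (at the stop), where its face stands 12 mm clear of the barrel's mouth. The crank drives it through a toothed rack, 50 mm a turn.
- barrel_grip (a point): Centre of the barrel's handle, a level steel bar 14 mm wide, 10 mm high, 110 mm long, along the barrel 88 mm above its axis; 35 mm free height under it, 90 mm free between its two end legs. Axes as the barrel's: y along the bar, z up. The weight hangs about under this point. In the filler it is 163 mm above the worktop.
- barrel: Loose steel barrel, 0.5 to 0.8 kg: drum 96 mm thick, 155 mm long, nozzle tip 134 mm from the origin at -y, open mouth 80 mm at +y, two saddle feet 84 mm wide. Origin on its axis at mid-drum, 55 mm above its soles; y from nozzle to mouth, z up. In the filler its y lies along the filler's y; it must rise 40 mm to clear the cheeks and can rise only with the piston out.
- wash_tray: Open stainless tray fixed on the worktop at the nozzle end of the filler, outside 265 (x) x 325 (y) x 60 mm high, walls and floor 4 mm; empty. Origin at the centre of its underside, z up, long side along its y. With the barrel standing in it the barrel's origin is 59 mm above the worktop.
- pastry_brush: Bystander: flat pastry brush with wooden handle, 225 mm long, 20 mm high, lying on the worktop between robot and filler. Origin on the worktop near its middle.
- drinks_bottle: Bystander: dark drinks bottle with black cap, 72 mm thick, 223 mm tall, beyond the filler. Origin at its foot.
- spray_bottle: Bystander: black trigger spray bottle, 84 mm thick, 214 mm tall, beyond the filler. Origin at its foot.
- film_roll: Bystander: roll of cling film, 64 mm thick, 340 mm long with its cardboard core, lying beyond the filler along y. Origin under its middle.
Mind the look-alikes: they are no part of the job. What is shaped like the barrel but red or turquoise is not meant.

How it is judged:
By the outcome, as a careful person would: the job done as asked, in the order asked, and still so for the second after the job is handed in, with the robot touching nothing.
It also fails if it takes over 70 s, if anything falls off the work surface, if the arm or the gripper's body presses on something with over 40 N, if the wrist force passes 120 N, or if a joint passes its speed limit or range.

ROBOT

A 7-joint arm with a two-finger parallel gripper is mounted at the origin on the work surface. World frame = base frame: x ahead of the robot, y to its left, z up, the work surface at z = 0. Lengths are in m, angles in rad, forces in N, time in s.
With the tool pointing down it reaches from about 0.4 to 0.875 m from the base axis. Payload 4.4 kg.
Tool frame: the origin (TCP) lies between the finger pads; the fingertips stand tip_reach ahead of it and the grasp point (between the pads) is the TCP (tip_reach is the distance from the TCP to the fingertips, in m); y points along the fingers, z is the direction in which the jaws open and shut, and the axes are right-handed (so a half turn about y gives the same grasp; the last joint's range is limited). The gripper opens to 85 mm and grips with 20 to 120 N. Pads are 22 mm wide; open, the fingers measure 114 mm over their backs; the gripper's body (76 mm by 85 mm) begins 54 mm behind the grasp point. The pads swing forward as they close: fully open they stand 13 mm farther back than shut.
Start: joints at [-1.282, 0.628, 0.038, 1.517, -0.027, 0.996, -0.02], TCP at [0.226, 0.61, 0.25] pointing down, gripper open.
Joint ranges: [-3.06, 3.06], [-0.37, 2.12], [-1.25, 1.32], [0.18, 2.47], [-1.1, 4.24], [0.23, 1.98], [-2.94, 2.94]. Speed limits (rad/s): [2.57, 2.57, 3.14, 3.14, 3.14, 3.14, 3.14].

INTERFACE

Orientations are given as a rotation vector (axis times angle).
In Python, from station import sense, read_camera, camera_model, job_done, tip_reach gives the robot as it stands. The module is installed in compiled form; this text tells all that it offers.
- The arm moves only by the tool apply_moves, never from a script. Its argument "steps" is a list of rows, each an object of numbers: "rx", "ry", "rz": the turn, a rotation vector about the world's x, y, z scaled (see below); "x", "y", "z": the shift along the world's x, y, z scaled (see below); "grip": the gripper command: -1 is shut, 1 is fully open, values between are in proportion. In form: [{"rx": .., "ry": .., "rz": .., "x": .., "y": .., "z": .., "grip": ..}, ...]. A call has 1 to 8 rows; each row is the pose to reach, as a shift and turn from the pose commanded when the call began; what a row does not reach only later rows make up. The controller multiplies each number of a shift by 1 m and each number of a turn by 45 degrees. A row lasts 1/8 s, in which the tool goes at most 62.5 mm and 10.7 degrees, less where a joint would pass 70% of its speed; a pose out of reach is approached as far as the arm can. A call with a number of a shift or a turn outside -1 to 1 is refused whole. A call with a gripper value outside its range is refused whole. The fingers move at their own pace and stop on an object; the grip force is fixed at half the most. Time passes only in rows, so rows that repeat a pose let the fingers close. It gives the time, the measured TCP pose, the force and the opening at its end, in the units of the state.
- sense(): the state, without advancing time (a new reading comes with each control period).
- read_camera(name): name is "side" or "top"; returns the picture (384x512x3 uint8, blue, green, red); there is no depth.
- camera_model(name): a dict with "fov_y" (degrees; the focal length in pixels is half the picture's height over the tangent of half this angle, whatever the lens; pixels are square), "cx", "cy" (the principal point, pixels), "dist" ([k1, k2, p1, p2, k3] as OpenCV has them; the pictures are not rectified), "cam_to_world" (4x4, takes a point from camera to world coordinates). Camera axes: x right, y up, looking along -z (the intrinsics and any distortion apply to the point x, -y, -z); pixel columns grow to the right and rows downward; lengths in m; the calibration is good to about 2 mm. A picture is of the moment at which its call begins. camera_model takes no time and is no camera call.
- job_done(): hands the job in, once; it reports no verdict.
The state is a dict: "clock": time; "joints": joint angles; "qvel": joint speeds; "tau": joint torques, N m; "tool_pos": TCP position; "ee_rot": TCP orientation; "force": force on the tool from outside, world axes, zero at the start; "ft_torque": the same for the moment, N m; "width": finger opening in m.
Only numpy, scipy, OpenCV 4.12 (cv2) and the standard library are available. Lean on these libraries where they do the work, as an engineer would, in place of code of your own. Each camera call takes 0.05 s, during which the arm holds its last target. There are 200 camera calls.

## Working session

There is one attempt and no reset: what is moved stays moved. The work goes in short steps, Python scripts to look and compute and a tool call to move; the robot and the scene stay as the last step left them, time stands still between calls to the robot, and variables do not carry over. Pictures are saved under pics/ and viewed, about 8 in all and at most 12, crops included, and the job is handed in when it is done.

Besides the shell and the picture viewer there is one more tool, called as name(argument=value, ...) on one line, values as JSON. apply_moves: Moves the arm, as the interface text tells. Shifts and turns lie within -1 to 1; 1 stands for 1 m of shift or 45 degrees of turn. Its arguments: {"type":"object","properties":{"steps":{"type":"array","items":{"type":"object","properties":{"rx":{"type":"number","minimum":-1,"maximum":1},"ry":{"type":"number","minimum":-1,"maximum":1},"rz":{"type":"number","minimum":-1,"maximum":1},"x":{"type":"number","minimum":-1,"maximum":1},"y":{"type":"number","minimum":-1,"maximum":1},"z":{"type":"number","minimum":-1,"maximum":1},"grip":{"type":"number"}}}}},"required":["steps"]}

```bash
mkdir -p pics; ls
python3 - <<'E'
from station import *
import cv2
print(sense(), tip_reach)
for n in("side","top"):
    m=camera_model(n);print(n,m)
    cv2.imwrite(f"pics/{n}0.png",read_camera(n))
E
```

```text
pics
{'clock': 0.0, 'joints': array([-1.28180212,  0.62936912,  0.03843763,  1.51834444, -0.0270593 ,
        0.99628359, -0.02000256]), 'qvel': array([ 5.73668510e-04, -1.84304937e-05,  6.47571552e-06, -1.18965467e-04,
        1.20606237e-03, -8.89036925e-04, -1.22428679e-03]), 'tau': array([-7.53588620e-05, -5.63398933e+01,  1.22538976e+00, -1.93444633e+01,
        1.07650782e-02,  1.03325781e-02,  7.92553010e-06]), 'tool_pos': array([0.225563  , 0.60899538, 0.24938158]), 'ee_rot': array([-1.55466349,  0.27876884, -0.27820175]), 'force': array([-0.88009061,  0.10277343, -0.03489621]), 'ft_torque': array([ 0.04683789,  0.01368123, -0.01166754]), 'width': 0.0854465016340664} 0.019
side {'fov_y': 43.911796283890936, 'cx': 258.5694077919444, 'cy': 197.24671150363764, 'dist': array([0.07033093, 0.        , 0.        , 0.        , 0.        ]), 'cam_to_world': array([[-0.99709902,  0.03599165, -0.06706821,  0.42071668],
       [-0.07609482, -0.49180958,  0.86737127,  1.47176989],
       [-0.00176667,  0.86995859,  0.49312163,  0.91898084],
       [ 0.        ,  0.        ,  0.        ,  1.        ]])}
top {'fov_y': 43.32063500632916, 'cx': 252.50229575315166, 'cy': 191.24174363394707, 'dist': array([-0.14955376,  0.        ,  0.        ,  0.        ,  0.        ]), 'cam_to_world': array([[ 0.06244093,  0.97824716, -0.19782222,  0.21494663],
       [-0.99803071,  0.06238982, -0.00649727,  0.13087925],
       [ 0.00598616,  0.19783835,  0.98021638,  1.56681536],
       [ 0.        ,  0.        ,  0.        ,  1.        ]])}
```

View pics/side0.png

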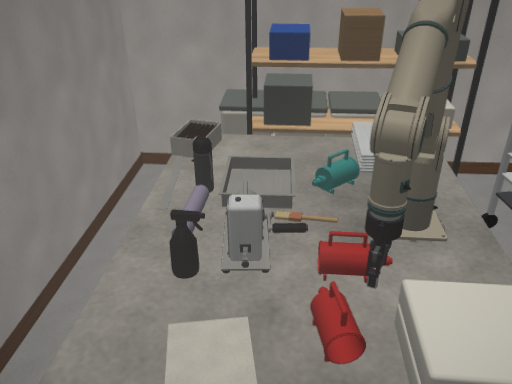

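View pics/top0.png

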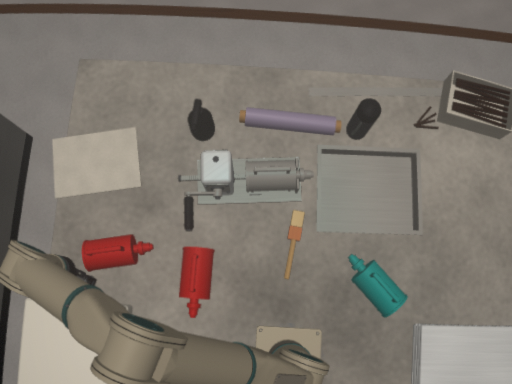

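The steel barrel with a handle at top (270,175), inside the filler, fits the description. The red ones at (110,252) and (197,273) and the turquoise one at (380,288) are look-alikes. I'll confirm with enlarged crops and a first mask measurement.

```bash
cat > h.py <<'E'
import numpy as np, cv2
from station import *
def K(m): 
    f=192/np.tan(np.radians(m["fov_y"]/2)); return np.array([[f,0,m["cx"]],[0,f,m["cy"]],[0,0,1.]])
def ray(n,uv):
    m=camera_model(n);p=cv2.undistortPoints(np.array([[uv]],float),K(m),m["dist"])[0,0]
    T=m["cam_to_world"];return T[:3,3],T[:3,:3]@np.array([p[0],-p[1],-1])
def onz(n,uv,z):
    o,d=ray(n,uv);return o+d*(z-o[2])/d[2]
def proj(n,P):
    m=camera_model(n);T=m["cam_to_world"];c=(np.atleast_2d(P)-T[:3,3])@T[:3,:3]
    return cv2.projectPoints(c*[1,-1,-1],np.zeros(3),np.zeros(3),K(m),m["dist"])[0][:,0]
def tri(a,b):
    o1,d1=ray("top",a);o2,d2=ray("side",b)
    s=np.linalg.lstsq(np.c_[d1,-d2],o2-o1,rcond=None)[0]
    p,q=o1+d1*s[0],o2+d2*s[1];return (p+q)/2,np.linalg.norm(p-q)
def blobs(img,box,thr=45,amin=60):
    x0,y0,x1,y1=box;g=img[y0:y1,x0:x1].max(2);n,l,s,c=cv2.connectedComponentsWithStats((g<thr).astype(np.uint8))
    return [(s[i,4],c[i]+[x0,y0],cv2.minAreaRect(np.argwhere(l==i)[:,::-1].astype(np.float32)+[x0,y0])) for i in range(1,n) if s[i,4]>=amin]
E
python3 - <<'E'
from h import *
t=cv2.imread("pics/top0.png");s=cv2.imread("pics/side0.png")
cv2.imwrite("pics/t1.png",cv2.resize(t[140:245,170:430],None,fx=3,fy=3,interpolation=2))
cv2.imwrite("pics/s1.png",cv2.resize(s[150:285,205:345],None,fx=4,fy=4,interpolation=2))
print(blobs(t,(175,190,205,235)));print(blobs(s,(265,215,315,240)))
E
```

```text
[]
[]
```

View pics/t1.png

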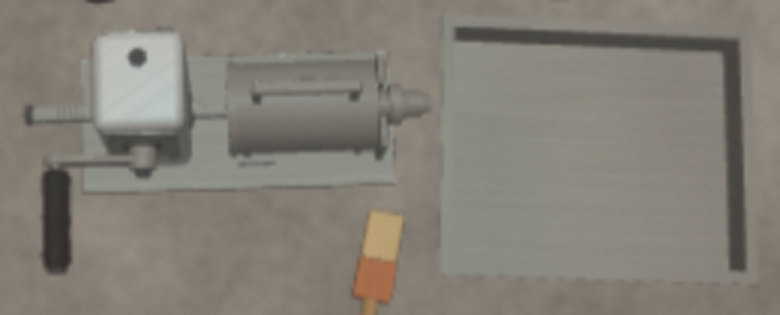

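View pics/s1.png

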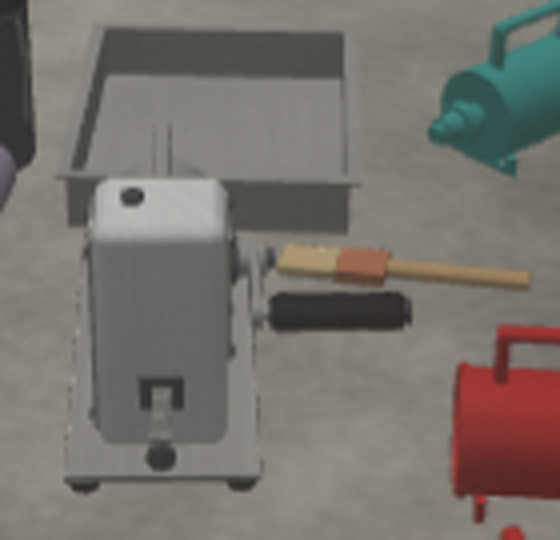

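Run:
```python
from h import *
np.set_printoptions(precision=4,suppress=True)
T=lambda a:np.array([170.-.33+a[0]/3,140-.33+a[1]/3]); S=lambda a:np.array([205-.4+a[0]/4,150-.4+a[1]/4])
print("deck top",[onz("top",T(a),.02) for a in((84,58),(394,184),(83,192),(390,52))])
print("deck side",[onz("side",S(a),.02) for a in((65,475),(262,473))])
print("case",[onz("top",T(a),.216) for a in((95,32),(183,32),(190,126),(100,128))], "side",[onz("side",S(a),.216) for a in((97,180),(226,180),(230,238),(92,238))])
print("handle",[onz("top",T(a),.163) for a in((253,86),(362,88))])
print("tray",[onz("top",T(a),.06) for a in((446,15),(750,33),(750,283),(440,275))],"side",[onz("side",S(a),.06) for a in((57,178),(358,184),(100,27),(345,32))])
print("sleeve",tri(T((57,221)),S((340,311))))
t=cv2.imread("pics/top0.png");s=cv2.imread("pics/side0.png")
for i,b in((t,(175,190,205,235)),(s,(265,215,315,240))):
    for x in blobs(i,b,65): print(x)
```

```text
deck top [array([0.6244, 0.3293, 0.02  ]), array([ 0.5048, -0.0186,  0.02  ]), array([0.4746, 0.3176, 0.02  ]), array([ 0.6529, -0.0079,  0.02  ])]
deck side [array([0.6236, 0.3338, 0.02  ]), array([0.4751, 0.3206, 0.02  ])]
case [array([0.5991, 0.2958, 0.216 ]), array([0.6044, 0.2107, 0.216 ]), array([0.5119, 0.1973, 0.216 ]), array([0.5045, 0.2829, 0.216 ])] side [array([0.6072, 0.2256, 0.216 ]), array([0.5099, 0.2185, 0.216 ]), array([0.501 , 0.3032, 0.216 ]), array([0.5996, 0.3105, 0.216 ])]
handle [array([0.5683, 0.1401, 0.163 ]), array([0.5733, 0.0313, 0.163 ])]
tray [array([ 0.6873, -0.0636,  0.06  ]), array([ 0.6909, -0.4024,  0.06  ]), array([ 0.414 , -0.4005,  0.06  ]), array([ 0.4036, -0.0673,  0.06  ])] side [array([ 0.6859, -0.0519,  0.06  ]), array([ 0.4082, -0.0609,  0.06  ]), array([ 0.6892, -0.3862,  0.06  ]), array([ 0.4259, -0.3925,  0.06  ])]
sleeve (array([0.4198, 0.3224, 0.1699]), np.float64(0.001416117785633676))Traceback (most recent call last):
  File "<stdin>", line 12, in <module>
  File "h.py", line 19, in blobs
    return [(s[i,4],c[i]+[x0,y0],cv2.minAreaRect(np.argwhere(l==i)[:,::-1].astype(np.float32)+[x0,y0])) for i in range(1,n) if s[i,4]>=amin]
                                 ~~~~~~~~~~~~~~~^^^^^^^^^^^^^^^^^^^^^^^^^^^^^^^^^^^^^^^^^^^^^^^^^^^^^^
cv2.error: OpenCV(4.12.0) /io/opencv/modules/imgproc/src/convhull.cpp:143: error: (-215:Assertion failed) total >= 0 && (depth == CV_32F || depth == CV_32S) in function 'convexHull'
```

Top: steel filler with the case at the left, crank arm at upper left and black sleeve at crop (57,221), barrel handle at crop (253–362,87), tray right. Side: sleeve at crop (340,311), screened by nothing. The sleeve triangulates to z=0.170 with a 1.4 mm ray gap. Its radius from the case centre comes out at 84 mm against the given 85, so q≈7.8 (1.9 turns short), filler yaw about 4.9°.

Run:
```python
from h import *
from scipy.spatial.transform import Rotation as R
np.set_printoptions(precision=4,suppress=True)
r=R.from_rotvec(sense()["ee_rot"]);print(r.as_matrix())
t=cv2.imread("pics/top0.png").astype(int)
m=((t[:,:,2]>90)&(t[:,:,1]<60)).astype(np.uint8)
n,l,s,c=cv2.connectedComponentsWithStats(m)
for i in range(1,n):
    if s[i,4]>100:
        x,y,w,h,_=s[i];print(s[i],[onz("top",a,.1) for a in((x,y),(x+w,y),(x+w,y+h),(x,y+h))])
# target tool: y down, z along filler y'
a=np.radians(4.9);yp=np.array([-np.sin(a),np.cos(a),0])
for sg in(1,-1):
    z=sg*yp;y=np.array([0,0,-1.]);x=np.cross(y,z);Q=R.from_matrix(np.c_[x,y,z]);v=(Q*r.inv()).as_rotvec();print(sg,v,v/(np.pi/4))
```

```text
[[ 0.9377 -0.0006  0.3474]
 [-0.3474 -0.0016  0.9377]
 [-0.     -1.     -0.0017]]
[  82  235   71   36 1619] [array([0.3394, 0.6588, 0.1   ]), array([0.3553, 0.4358, 0.1   ]), array([0.2463, 0.4254, 0.1   ]), array([0.2293, 0.6457, 0.1   ])]
[ 180  247   34   70 1662] [array([0.3245, 0.3496, 0.1   ]), array([0.3314, 0.2463, 0.1   ]), array([0.1232, 0.231 , 0.1   ]), array([0.116 , 0.3322, 0.1   ])]
1 [ 0.0017 -0.0002  0.4403] [ 0.0022 -0.0003  0.5606]
-1 [-0.0003 -0.0023 -2.7013] [-0.0004 -0.003  -3.4394]
```

apply_moves(steps=[{"x": 0.03,"y": -0.05,"z": 0.01,"rz": 0.14,"grip": 1},{"x": 0.06,"y": -0.1,"z": 0.01,"rz": 0.28,"grip": 1},{"x": 0.09,"y": -0.15,"z": 0.01,"rz": 0.42,"grip": 1},{"x": 0.12,"y": -0.2,"z": 0.01,"rz": 0.56,"grip": 1},{"x": 0.15,"y": -0.24,"z": 0.01,"rz": 0.56,"grip": 1},{"x": 0.182,"y": -0.287,"z": 0.01,"rz": 0.56,"grip": 1},{"x": 0.182,"y": -0.287,"z": 0.01,"rz": 0.56,"grip": 1},{"x": 0.182,"y": -0.287,"z": 0.01,"rz": 0.56,"grip": 1}])

```text
$.steps[0]: bad value
```

apply_moves(steps=[{"rx": 0.0,"ry": 0.0,"rz": 0.14,"x": 0.03,"y": -0.05,"z": 0.01,"grip": 1.0},{"rx": 0.0,"ry": 0.0,"rz": 0.28,"x": 0.06,"y": -0.1,"z": 0.01,"grip": 1.0},{"rx": 0.0,"ry": 0.0,"rz": 0.42,"x": 0.09,"y": -0.15,"z": 0.01,"grip": 1.0},{"rx": 0.0,"ry": 0.0,"rz": 0.56,"x": 0.12,"y": -0.2,"z": 0.01,"grip": 1.0},{"rx": 0.0,"ry": 0.0,"rz": 0.56,"x": 0.15,"y": -0.24,"z": 0.01,"grip": 1.0},{"rx": 0.0,"ry": 0.0,"rz": 0.56,"x": 0.182,"y": -0.287,"z": 0.01,"grip": 1.0},{"rx": 0.0,"ry": 0.0,"rz": 0.56,"x": 0.182,"y": -0.287,"z": 0.01,"grip": 1.0}])

```text
clock: 0.98
tool_pos: [0.4109, 0.3172, 0.2601]
ee_rot: [-1.573, -0.06, 0.059]
force: [-0.4, -0.2, -0.4]
width: 0.0854
```

Run:
```python
from h import *
from scipy.spatial.transform import Rotation as R
np.set_printoptions(precision=4,suppress=True)
t=read_camera("side");s=sense();print(s["tool_pos"],s["joints"],s["qvel"]);M=R.from_rotvec(s["ee_rot"]).as_matrix();print(M,np.degrees(np.arctan2(-M[0,2],M[1,2])))
c=t[130:270,200:360];cv2.imwrite("pics/s2.png",cv2.resize(c,None,fx=4,fy=4,interpolation=2))
```

```text
[0.409  0.3203 0.2601] [-0.6716  0.4304 -0.067   1.8647  0.038   0.8485  0.893 ] [-0.0525  0.0041 -0.0494 -0.0129 -0.0153 -0.0029 -0.0075]
[[ 0.9968 -0.0002 -0.0798]
 [ 0.0798 -0.001   0.9968]
 [-0.0003 -1.     -0.001 ]] 4.5753601948909415
```

View pics/s2.png

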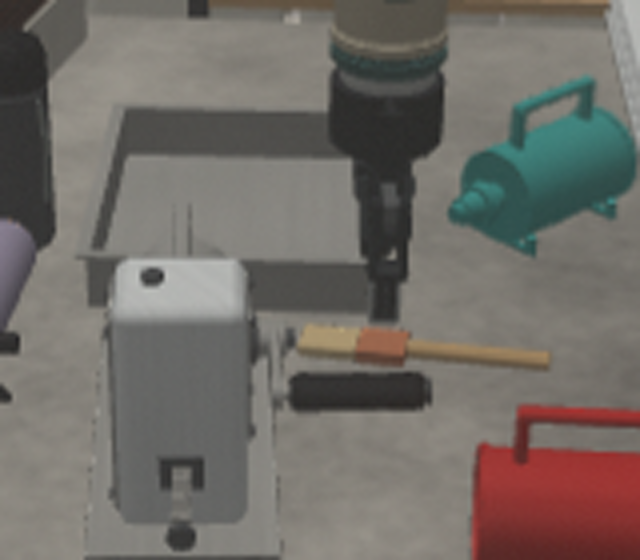

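The gripper (crop 385,300) stands above the sleeve (crop 290–430,390), a little outward of its middle, as planned. Next I descend and grip.

apply_moves(steps=[{"rx": 0.0,"ry": 0.0,"rz": 0.0,"x": 0.0,"y": 0.0,"z": -0.03,"grip": 1.0},{"rx": 0.0,"ry": 0.0,"rz": 0.0,"x": 0.0,"y": 0.0,"z": -0.06,"grip": 1.0},{"rx": 0.0,"ry": 0.0,"rz": 0.0,"x": 0.0,"y": 0.0,"z": -0.09,"grip": 1.0},{"rx": 0.0,"ry": 0.0,"rz": 0.0,"x": 0.0,"y": 0.0,"z": -0.09,"grip": 1.0},{"rx": 0.0,"ry": 0.0,"rz": 0.0,"x": 0.0,"y": 0.0,"z": -0.09,"grip": -1.0},{"rx": 0.0,"ry": 0.0,"rz": 0.0,"x": 0.0,"y": 0.0,"z": -0.09,"grip": -1.0},{"rx": 0.0,"ry": 0.0,"rz": 0.0,"x": 0.0,"y": 0.0,"z": -0.09,"grip": -1.0},{"rx": 0.0,"ry": 0.0,"rz": 0.0,"x": 0.0,"y": 0.0,"z": -0.09,"grip": -1.0}])

```text
clock: 2.02
tool_pos: [0.4081, 0.3223, 0.1709]
ee_rot: [-1.57, -0.068, 0.066]
force: [-0.5, -1.1, 0.4]
width: 0.0262
```

apply_moves(steps=[{"rx": 0.0,"ry": 0.0,"rz": 0.0,"x": 0.0,"y": 0.0,"z": -0.015,"grip": -1.0},{"rx": 0.0,"ry": 0.0,"rz": 0.0,"x": 0.0,"y": -0.003,"z": -0.029,"grip": -1.0},{"rx": 0.0,"ry": 0.0,"rz": 0.0,"x": 0.001,"y": -0.01,"z": -0.046,"grip": -1.0},{"rx": 0.0,"ry": 0.0,"rz": 0.0,"x": 0.002,"y": -0.023,"z": -0.064,"grip": -1.0}])

```text
clock: 2.52
tool_pos: [0.4104, 0.2988, 0.1053]
ee_rot: [-1.57, -0.067, 0.066]
force: [2.4, -6.6, 10.7]
width: 0.0263
```

apply_moves(steps=[{"rx": 0.0,"ry": 0.0,"rz": 0.0,"x": 0.001,"y": -0.017,"z": -0.014,"grip": -1.0},{"rx": 0.0,"ry": 0.0,"rz": 0.0,"x": 0.003,"y": -0.037,"z": -0.023,"grip": -1.0},{"rx": 0.0,"ry": 0.0,"rz": 0.0,"x": 0.005,"y": -0.059,"z": -0.027,"grip": -1.0},{"rx": 0.0,"ry": 0.0,"rz": 0.0,"x": 0.007,"y": -0.081,"z": -0.025,"grip": -1.0},{"rx": 0.0,"ry": 0.0,"rz": 0.0,"x": 0.009,"y": -0.102,"z": -0.017,"grip": -1.0},{"rx": 0.0,"ry": 0.0,"rz": 0.0,"x": 0.01,"y": -0.12,"z": -0.004,"grip": -1.0},{"rx": 0.0,"ry": 0.0,"rz": 0.0,"x": 0.011,"y": -0.134,"z": 0.013,"grip": -1.0},{"rx": 0.0,"ry": 0.0,"rz": 0.0,"x": 0.012,"y": -0.143,"z": 0.033,"grip": -1.0}])

```text
clock: 3.52
tool_pos: [0.4237, 0.1572, 0.139]
ee_rot: [-1.567, -0.069, 0.064]
force: [4.4, 4.4, -3.5]
width: 0.0263
```

apply_moves(steps=[{"rx": 0.0,"ry": 0.0,"rz": 0.0,"x": 0.0,"y": -0.004,"z": 0.022,"grip": -1.0},{"rx": 0.0,"ry": 0.0,"rz": 0.0,"x": 0.0,"y": -0.001,"z": 0.044,"grip": -1.0},{"rx": 0.0,"ry": 0.0,"rz": 0.0,"x": -0.001,"y": 0.006,"z": 0.065,"grip": -1.0},{"rx": 0.0,"ry": 0.0,"rz": 0.0,"x": -0.002,"y": 0.019,"z": 0.083,"grip": -1.0},{"rx": 0.0,"ry": 0.0,"rz": 0.0,"x": -0.003,"y": 0.036,"z": 0.097,"grip": -1.0},{"rx": 0.0,"ry": 0.0,"rz": 0.0,"x": -0.005,"y": 0.056,"z": 0.106,"grip": -1.0},{"rx": 0.0,"ry": 0.0,"rz": 0.0,"x": -0.007,"y": 0.078,"z": 0.11,"grip": -1.0},{"rx": 0.0,"ry": 0.0,"rz": 0.0,"x": -0.008,"y": 0.1,"z": 0.108,"grip": -1.0}])

```text
clock: 4.53
tool_pos: [0.4143, 0.2572, 0.2476]
ee_rot: [-1.569, -0.067, 0.066]
force: [1.8, -3.1, -3.1]
width: 0.0266
```

apply_moves(steps=[{"rx": 0.0,"ry": 0.0,"rz": 0.0,"x": -0.002,"y": 0.021,"z": -0.008,"grip": -1.0},{"rx": 0.0,"ry": 0.0,"rz": 0.0,"x": -0.003,"y": 0.039,"z": -0.021,"grip": -1.0},{"rx": 0.0,"ry": 0.0,"rz": 0.0,"x": -0.004,"y": 0.053,"z": -0.038,"grip": -1.0},{"rx": 0.0,"ry": 0.0,"rz": 0.0,"x": -0.005,"y": 0.062,"z": -0.058,"grip": -1.0},{"rx": 0.0,"ry": 0.0,"rz": 0.0,"x": -0.006,"y": 0.066,"z": -0.08,"grip": -1.0},{"rx": 0.0,"ry": 0.0,"rz": 0.0,"x": -0.005,"y": 0.064,"z": -0.102,"grip": -1.0},{"rx": 0.0,"ry": 0.0,"rz": 0.0,"x": -0.005,"y": 0.056,"z": -0.123,"grip": -1.0},{"rx": 0.0,"ry": 0.0,"rz": 0.0,"x": -0.004,"y": 0.043,"z": -0.141,"grip": -1.0}])

```text
clock: 5.52
tool_pos: [0.4105, 0.2981, 0.1046]
ee_rot: [-1.572, -0.067, 0.066]
force: [4.7, -6.4, 10.7]
width: 0.0263
```

apply_moves(steps=[{"rx": 0.0,"ry": 0.0,"rz": 0.0,"x": 0.001,"y": -0.017,"z": -0.014,"grip": -1.0},{"rx": 0.0,"ry": 0.0,"rz": 0.0,"x": 0.003,"y": -0.037,"z": -0.023,"grip": -1.0},{"rx": 0.0,"ry": 0.0,"rz": 0.0,"x": 0.005,"y": -0.059,"z": -0.027,"grip": -1.0},{"rx": 0.0,"ry": 0.0,"rz": 0.0,"x": 0.007,"y": -0.081,"z": -0.025,"grip": -1.0},{"rx": 0.0,"ry": 0.0,"rz": 0.0,"x": 0.009,"y": -0.102,"z": -0.017,"grip": -1.0},{"rx": 0.0,"ry": 0.0,"rz": 0.0,"x": 0.01,"y": -0.12,"z": -0.004,"grip": -1.0},{"rx": 0.0,"ry": 0.0,"rz": 0.0,"x": 0.011,"y": -0.134,"z": 0.013,"grip": -1.0},{"rx": 0.0,"ry": 0.0,"rz": 0.0,"x": 0.012,"y": -0.143,"z": 0.033,"grip": -1.0}])

```text
clock: 6.52
tool_pos: [0.4237, 0.1572, 0.1388]
ee_rot: [-1.567, -0.069, 0.064]
force: [3.3, 5.4, -3.2]
width: 0.0264
```

Now the last rise, then slowly up to the stop at about 50°.

apply_moves(steps=[{"rx": 0.0,"ry": 0.0,"rz": 0.0,"x": 0.0,"y": -0.004,"z": 0.022,"grip": -1.0},{"rx": 0.0,"ry": 0.0,"rz": 0.0,"x": 0.0,"y": -0.001,"z": 0.044,"grip": -1.0},{"rx": 0.0,"ry": 0.0,"rz": 0.0,"x": -0.001,"y": 0.006,"z": 0.065,"grip": -1.0},{"rx": 0.0,"ry": 0.0,"rz": 0.0,"x": -0.002,"y": 0.019,"z": 0.083,"grip": -1.0},{"rx": 0.0,"ry": 0.0,"rz": 0.0,"x": -0.003,"y": 0.036,"z": 0.097,"grip": -1.0},{"rx": 0.0,"ry": 0.0,"rz": 0.0,"x": -0.005,"y": 0.056,"z": 0.106,"grip": -1.0},{"rx": 0.0,"ry": 0.0,"rz": 0.0,"x": -0.007,"y": 0.078,"z": 0.11,"grip": -1.0},{"rx": 0.0,"ry": 0.0,"rz": 0.0,"x": -0.008,"y": 0.1,"z": 0.108,"grip": -1.0}])

```text
clock: 7.52
tool_pos: [0.4143, 0.2572, 0.2476]
ee_rot: [-1.57, -0.067, 0.065]
force: [1.1, -2.4, -1.9]
width: 0.0264
```

apply_moves(steps=[{"rx": 0.0,"ry": 0.0,"rz": 0.0,"x": -0.001,"y": 0.011,"z": -0.003,"grip": -1.0},{"rx": 0.0,"ry": 0.0,"rz": 0.0,"x": -0.002,"y": 0.021,"z": -0.008,"grip": -1.0},{"rx": 0.0,"ry": 0.0,"rz": 0.0,"x": -0.002,"y": 0.029,"z": -0.013,"grip": -1.0},{"rx": 0.0,"ry": 0.0,"rz": 0.0,"x": -0.003,"y": 0.036,"z": -0.018,"grip": -1.0},{"rx": 0.0,"ry": 0.0,"rz": 0.0,"x": -0.004,"y": 0.042,"z": -0.024,"grip": -1.0},{"rx": 0.0,"ry": 0.0,"rz": 0.0,"x": -0.004,"y": 0.046,"z": -0.028,"grip": -1.0},{"rx": 0.0,"ry": 0.0,"rz": 0.0,"x": -0.004,"y": 0.046,"z": -0.028,"grip": -1.0}])

```text
clock: 8.4
tool_pos: [0.4099, 0.303, 0.2189]
ee_rot: [-1.569, -0.067, 0.067]
force: [2.3, 3.0, 0.5]
width: 0.0263
```

apply_moves(steps=[{"rx": 0.0,"ry": 0.0,"rz": 0.0,"x": 0.0,"y": 0.002,"z": -0.002,"grip": -1.0},{"rx": 0.0,"ry": 0.0,"rz": 0.0,"x": 0.0,"y": 0.003,"z": -0.004,"grip": -1.0},{"rx": 0.0,"ry": 0.0,"rz": 0.0,"x": 0.0,"y": 0.003,"z": -0.004,"grip": -1.0}])

```text
clock: 8.78
tool_pos: [0.4099, 0.3035, 0.218]
ee_rot: [-1.573, -0.066, 0.065]
force: [-4.4, -7.4, 30.9]
width: 0.0261
```

The force jumped to 31 N and the motion stalled at 51° (expected 50.4°), so the crank is at its stop. I'll ease off, open and rise.

apply_moves(steps=[{"rx": 0.0,"ry": 0.0,"rz": 0.0,"x": 0.0,"y": -0.002,"z": 0.002,"grip": -1.0},{"rx": 0.0,"ry": 0.0,"rz": 0.0,"x": 0.0,"y": -0.002,"z": 0.002,"grip": 1.0},{"rx": 0.0,"ry": 0.0,"rz": 0.0,"x": 0.0,"y": -0.002,"z": 0.002,"grip": 1.0},{"rx": 0.0,"ry": 0.0,"rz": 0.0,"x": 0.0,"y": -0.002,"z": 0.002,"grip": 1.0},{"rx": 0.0,"ry": 0.0,"rz": 0.0,"x": 0.0,"y": -0.002,"z": 0.002,"grip": 1.0},{"rx": 0.0,"ry": 0.0,"rz": 0.0,"x": 0.0,"y": -0.002,"z": 0.03,"grip": 1.0},{"rx": 0.0,"ry": 0.0,"rz": 0.0,"x": 0.0,"y": -0.002,"z": 0.06,"grip": 1.0},{"rx": 0.0,"ry": 0.0,"rz": 0.0,"x": 0.0,"y": -0.002,"z": 0.09,"grip": 1.0}])

```text
clock: 9.78
tool_pos: [0.4096, 0.3034, 0.306]
ee_rot: [-1.57, -0.066, 0.067]
force: [-0.0, 0.6, 0.1]
width: 0.0856
```

apply_moves(steps=[{"rx": 0.0,"ry": 0.0,"rz": -0.2,"x": 0.0,"y": -0.03,"z": 0.01,"grip": 1.0},{"rx": 0.0,"ry": 0.0,"rz": -0.4,"x": 0.01,"y": -0.07,"z": 0.01,"grip": 1.0},{"rx": 0.0,"ry": 0.0,"rz": -0.6,"x": 0.03,"y": -0.11,"z": 0.01,"grip": 1.0},{"rx": 0.0,"ry": 0.0,"rz": -0.8,"x": 0.06,"y": -0.15,"z": 0.01,"grip": 1.0},{"rx": 0.0,"ry": 0.0,"rz": -1.0,"x": 0.08,"y": -0.18,"z": 0.01,"grip": 1.0},{"rx": 0.0,"ry": 0.0,"rz": -1.0,"x": 0.08,"y": -0.18,"z": 0.01,"grip": 1.0}])

```text
clock: 10.52
tool_pos: [0.491, 0.1204, 0.315]
ee_rot: [-1.501, 0.552, -0.554]
force: [-0.7, 1.5, -0.5]
width: 0.0857
```

Run:
```python
from h import *
s=sense();print(s["clock"],s["tool_pos"],s["joints"],s["force"])
t=read_camera("top");cv2.imwrite("pics/t3.png",cv2.resize(t[130:240,165:325],None,fx=4,fy=4,interpolation=2))
```

```text
10.525 [0.49104649 0.12042856 0.31504758] [-0.29119319  0.34629439 -0.00807218  1.82563982  0.00534878  0.96992885
  0.56239791] [-0.70342009  1.50138951 -0.49975395]
```

View pics/t3.png

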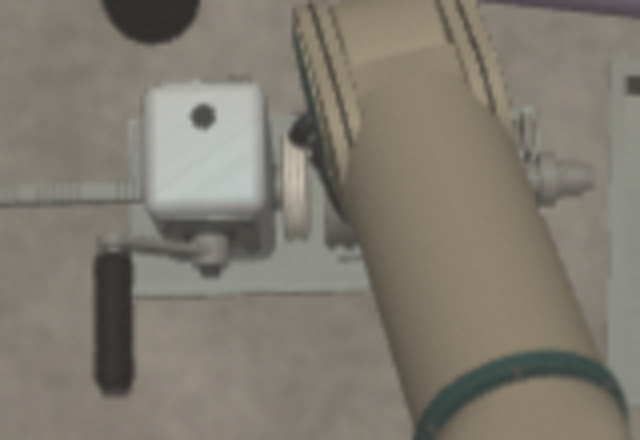

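The white piston disc (crop 295,190) now stands free of the barrel's mouth (about 330), and the rack sticks out behind. The crank is at its stop and was left undisturbed. Next, over the handle.

apply_moves(steps=[{"rx": 0.0,"ry": 0.0,"rz": -0.2,"x": 0.02,"y": -0.01,"z": -0.02,"grip": 1.0},{"rx": 0.0,"ry": 0.0,"rz": -0.4,"x": 0.04,"y": -0.02,"z": -0.04,"grip": 1.0},{"rx": 0.0,"ry": 0.0,"rz": -0.6,"x": 0.06,"y": -0.03,"z": -0.06,"grip": 1.0},{"rx": 0.0,"ry": 0.0,"rz": -0.8,"x": 0.08,"y": -0.035,"z": -0.06,"grip": 1.0},{"rx": 0.0,"ry": 0.0,"rz": -1.0,"x": 0.08,"y": -0.035,"z": -0.06,"grip": 1.0},{"rx": 0.0,"ry": 0.0,"rz": -1.0,"x": 0.08,"y": -0.035,"z": -0.06,"grip": 1.0},{"rx": 0.0,"ry": 0.0,"rz": -1.0,"x": 0.08,"y": -0.035,"z": -0.06,"grip": 1.0}])

```text
clock: 11.45
tool_pos: [0.5692, 0.0898, 0.2553]
ee_rot: [-1.25, 1.144, -1.142]
force: [0.0, 0.1, -0.6]
width: 0.0857
```

Run:
```python
from h import *
from scipy.spatial.transform import Rotation as R
s=sense();M=R.from_rotvec(s["ee_rot"]).as_matrix();print(s["clock"],s["tool_pos"],s["joints"],M[:,2],M[:,1])
t=read_camera("side");cv2.imwrite("pics/s3.png",cv2.resize(t[110:270,190:350],None,fx=3.5,fy=3.5,interpolation=2))
```

```text
11.45 [0.56918877 0.08976938 0.25525135] [-0.33147951  0.5222558   0.19433426  1.72667359 -0.12378782  0.90505876
  0.00400248] [ 9.95972197e-01  8.96609989e-02 -5.37582278e-04] [-6.01806346e-04  6.89266639e-04 -9.99999581e-01]
```

View pics/s3.png

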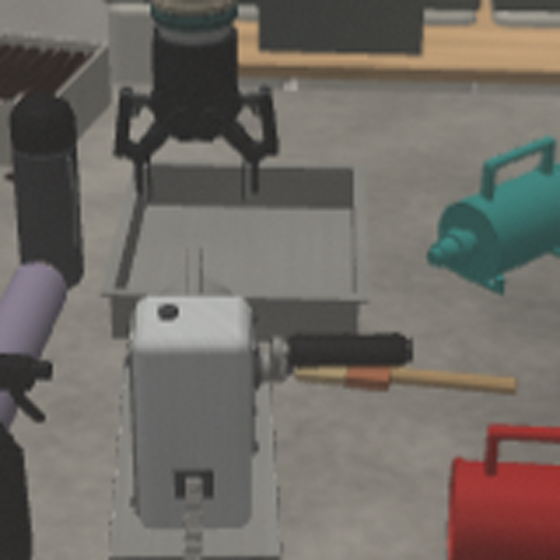

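The open jaws (crop 140–255, mid 197) straddle the filler's centre line (193–195), with yaw 5.1°. Descending on the handle.

apply_moves(steps=[{"rx": 0.0,"ry": 0.0,"rz": 0.0,"x": 0.0,"y": 0.0,"z": -0.03,"grip": 1.0},{"rx": 0.0,"ry": 0.0,"rz": 0.0,"x": 0.0,"y": 0.0,"z": -0.06,"grip": 1.0},{"rx": 0.0,"ry": 0.0,"rz": 0.0,"x": 0.0,"y": 0.0,"z": -0.093,"grip": 1.0},{"rx": 0.0,"ry": 0.0,"rz": 0.0,"x": 0.0,"y": 0.0,"z": -0.093,"grip": 1.0},{"rx": 0.0,"ry": 0.0,"rz": 0.0,"x": 0.0,"y": 0.0,"z": -0.093,"grip": -1.0},{"rx": 0.0,"ry": 0.0,"rz": 0.0,"x": 0.0,"y": 0.0,"z": -0.093,"grip": -1.0},{"rx": 0.0,"ry": 0.0,"rz": 0.0,"x": 0.0,"y": 0.0,"z": -0.093,"grip": -1.0},{"rx": 0.0,"ry": 0.0,"rz": 0.0,"x": 0.0,"y": 0.0,"z": -0.093,"grip": -1.0}])

```text
clock: 12.5
tool_pos: [0.5708, 0.0887, 0.1632]
ee_rot: [-1.246, 1.144, -1.147]
force: [4.4, 1.5, 3.0]
width: 0.013
```

apply_moves(steps=[{"rx": 0.0,"ry": 0.0,"rz": 0.0,"x": 0.0,"y": 0.0,"z": 0.01,"grip": -1.0},{"rx": 0.0,"ry": 0.0,"rz": 0.0,"x": 0.0,"y": 0.0,"z": 0.02,"grip": -1.0},{"rx": 0.0,"ry": 0.0,"rz": 0.0,"x": 0.0,"y": 0.0,"z": 0.03,"grip": -1.0},{"rx": 0.0,"ry": 0.0,"rz": 0.0,"x": 0.0,"y": 0.0,"z": 0.045,"grip": -1.0},{"rx": 0.0,"ry": 0.0,"rz": 0.0,"x": 0.0,"y": 0.0,"z": 0.06,"grip": -1.0},{"rx": 0.0,"ry": 0.0,"rz": 0.0,"x": 0.0,"y": 0.0,"z": 0.08,"grip": -1.0},{"rx": 0.0,"ry": 0.0,"rz": 0.0,"x": 0.0,"y": 0.0,"z": 0.1,"grip": -1.0},{"rx": 0.0,"ry": 0.0,"rz": 0.0,"x": 0.0,"y": 0.0,"z": 0.1,"grip": -1.0}])

```text
clock: 13.5
tool_pos: [0.5711, 0.0886, 0.2645]
ee_rot: [-1.244, 1.144, -1.148]
force: [-0.1, 0.9, -6.1]
width: 0.0129
```

apply_moves(steps=[{"rx": 0.0,"ry": 0.0,"rz": 0.0,"x": 0.0,"y": -0.02,"z": 0.0,"grip": -1.0},{"rx": 0.0,"ry": 0.0,"rz": -0.02,"x": -0.005,"y": -0.06,"z": 0.0,"grip": -1.0},{"rx": 0.0,"ry": 0.0,"rz": -0.04,"x": -0.01,"y": -0.11,"z": 0.0,"grip": -1.0},{"rx": 0.0,"ry": 0.0,"rz": -0.06,"x": -0.015,"y": -0.16,"z": 0.0,"grip": -1.0},{"rx": 0.0,"ry": 0.0,"rz": -0.08,"x": -0.02,"y": -0.21,"z": 0.0,"grip": -1.0},{"rx": 0.0,"ry": 0.0,"rz": -0.08,"x": -0.02,"y": -0.25,"z": 0.0,"grip": -1.0},{"rx": 0.0,"ry": 0.0,"rz": -0.08,"x": -0.02,"y": -0.28,"z": 0.0,"grip": -1.0},{"rx": 0.0,"ry": 0.0,"rz": -0.08,"x": -0.02,"y": -0.29,"z": 0.0,"grip": -1.0}])

```text
clock: 14.5
tool_pos: [0.5477, -0.2057, 0.2614]
ee_rot: [-1.22, 1.198, -1.197]
force: [0.6, 0.8, -7.1]
width: 0.0127
```

apply_moves(steps=[{"rx": 0.0,"ry": 0.0,"rz": 0.0,"x": 0.0,"y": 0.0,"z": 0.0,"grip": -1.0},{"rx": 0.0,"ry": 0.0,"rz": 0.0,"x": 0.0,"y": 0.0,"z": 0.0,"grip": -1.0},{"rx": 0.0,"ry": 0.0,"rz": 0.0,"x": 0.0,"y": 0.0,"z": 0.0,"grip": -1.0}])

```text
clock: 14.88
tool_pos: [0.5501, -0.1997, 0.2622]
ee_rot: [-1.22, 1.192, -1.19]
force: [0.3, 0.2, -5.2]
width: 0.0125
```

Run:
```python
from h import *
s=sense();print(s["clock"],s["tool_pos"],s["force"],s["width"])
t=read_camera("side");cv2.imwrite("pics/s4.png",cv2.resize(t[80:240,180:340],None,fx=3.5,fy=3.5,interpolation=2))
```

```text
14.875 [ 0.55005621 -0.19971333  0.26222502] [ 0.25718235  0.22640109 -5.18092777] 0.012535185070170362
```

View pics/s4.png

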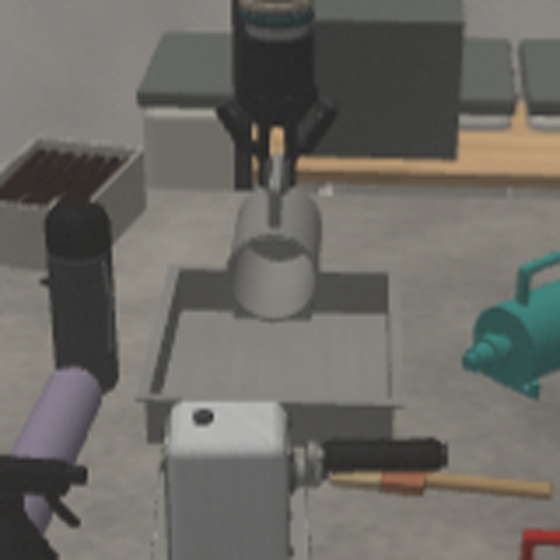

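The barrel hangs level and centred over the tray (crop 275,250). Lowering.

apply_moves(steps=[{"rx": 0.0,"ry": 0.0,"rz": 0.0,"x": 0.0,"y": 0.0,"z": -0.02,"grip": -1.0},{"rx": 0.0,"ry": 0.0,"rz": 0.0,"x": 0.0,"y": 0.0,"z": -0.045,"grip": -1.0},{"rx": 0.0,"ry": 0.0,"rz": 0.0,"x": 0.0,"y": 0.0,"z": -0.07,"grip": -1.0},{"rx": 0.0,"ry": 0.0,"rz": 0.0,"x": 0.0,"y": 0.0,"z": -0.09,"grip": -1.0},{"rx": 0.0,"ry": 0.0,"rz": 0.0,"x": 0.0,"y": 0.0,"z": -0.1,"grip": -1.0},{"rx": 0.0,"ry": 0.0,"rz": 0.0,"x": 0.0,"y": 0.0,"z": -0.107,"grip": -1.0},{"rx": 0.0,"ry": 0.0,"rz": 0.0,"x": 0.0,"y": 0.0,"z": -0.111,"grip": -1.0},{"rx": 0.0,"ry": 0.0,"rz": 0.0,"x": 0.0,"y": 0.0,"z": -0.111,"grip": -1.0}])

```text
clock: 15.92
tool_pos: [0.55, -0.2015, 0.1515]
ee_rot: [-1.219, 1.192, -1.193]
force: [-0.5, -0.2, -6.5]
width: 0.0128
```

apply_moves(steps=[{"rx": 0.0,"ry": 0.0,"rz": 0.0,"x": 0.0,"y": 0.0,"z": -0.002,"grip": -1.0},{"rx": 0.0,"ry": 0.0,"rz": 0.0,"x": 0.0,"y": 0.0,"z": -0.004,"grip": -1.0},{"rx": 0.0,"ry": 0.0,"rz": 0.0,"x": 0.0,"y": 0.0,"z": -0.005,"grip": -1.0},{"rx": 0.0,"ry": 0.0,"rz": 0.0,"x": 0.0,"y": 0.0,"z": -0.005,"grip": -1.0}])

```text
clock: 16.42
tool_pos: [0.5509, -0.2009, 0.1472]
ee_rot: [-1.218, 1.191, -1.193]
force: [0.6, 3.7, 2.2]
width: 0.0125
```

Contact: the load has moved onto the tray floor (force −6.5 to +2.2 N) at the expected height of 0.147. Release and rise.

apply_moves(steps=[{"rx": 0.0,"ry": 0.0,"rz": 0.0,"x": 0.0,"y": 0.0,"z": 0.0,"grip": 1.0},{"rx": 0.0,"ry": 0.0,"rz": 0.0,"x": 0.0,"y": 0.0,"z": 0.0,"grip": 1.0},{"rx": 0.0,"ry": 0.0,"rz": 0.0,"x": 0.0,"y": 0.0,"z": 0.0,"grip": 1.0},{"rx": 0.0,"ry": 0.0,"rz": 0.0,"x": 0.0,"y": 0.0,"z": 0.0,"grip": 1.0},{"rx": 0.0,"ry": 0.0,"rz": 0.0,"x": 0.0,"y": 0.0,"z": 0.02,"grip": 1.0},{"rx": 0.0,"ry": 0.0,"rz": 0.0,"x": 0.0,"y": 0.0,"z": 0.05,"grip": 1.0},{"rx": 0.0,"ry": 0.0,"rz": 0.0,"x": 0.0,"y": 0.0,"z": 0.1,"grip": 1.0},{"rx": 0.0,"ry": 0.0,"rz": 0.0,"x": 0.0,"y": 0.0,"z": 0.15,"grip": 1.0}])

```text
clock: 17.42
tool_pos: [0.5495, -0.2015, 0.2976]
ee_rot: [-1.22, 1.193, -1.193]
force: [1.0, 0.6, 0.0]
width: 0.0855
```

apply_moves(steps=[{"rx": 0.0,"ry": 0.0,"rz": 0.0,"x": -0.05,"y": 0.0,"z": 0.02,"grip": 1.0},{"rx": 0.0,"ry": 0.0,"rz": 0.0,"x": -0.1,"y": 0.0,"z": 0.02,"grip": 1.0},{"rx": 0.0,"ry": 0.0,"rz": 0.0,"x": -0.12,"y": 0.0,"z": 0.02,"grip": 1.0},{"rx": 0.0,"ry": 0.0,"rz": 0.0,"x": -0.12,"y": 0.0,"z": 0.02,"grip": 1.0}])

```text
clock: 17.92
tool_pos: [0.4287, -0.2017, 0.3168]
ee_rot: [-1.218, 1.194, -1.194]
force: [0.8, -0.3, -0.4]
width: 0.0855
```

Run:
```python
from h import *
s=sense();print(s["clock"],s["tool_pos"],s["force"],s["width"])
a=read_camera("side");b=read_camera("top")
cv2.imwrite("pics/f.png",np.hstack([cv2.resize(a[120:290,160:330],(400,400),interpolation=2),cv2.resize(b[90:290,180:430],(400,320),interpolation=2).copy() if 0 else cv2.copyMakeBorder(cv2.resize(b[90:290,180:430],(400,320),interpolation=2),0,80,0,0,0)]))
```

```text
17.925 [ 0.42869087 -0.20170687  0.31678479] [ 0.81630222 -0.27767438 -0.41117812] 0.08546587447807484
```

View pics/f.png

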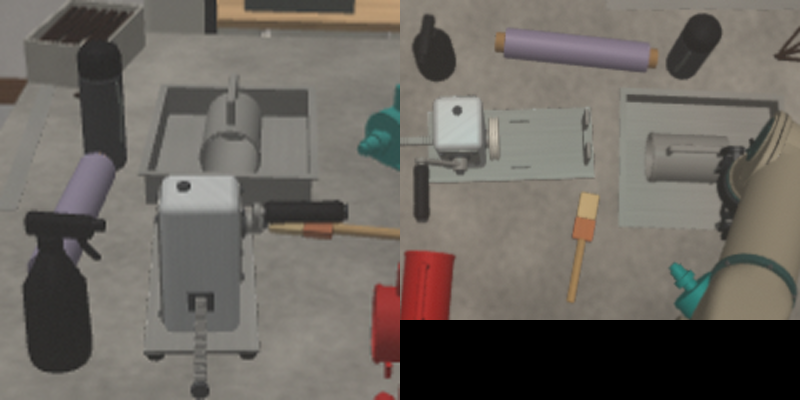

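The barrel stands upright in the tray (side 232,130; top 690,158) with its handle up and its mouth clear of the wall. The piston is out, the crank is at its stop, and the brush, bottles and film roll have not moved. Handing in.

```bash
python3 -c "from station import *;print(job_done())"
```

```text
the job is handed in; nothing more can be done
None
```

The job is done and handed in at about 18 s of the 70 s allowed.

- **Crank:** I held it by the black sleeve for the full 1.9 turns anticlockwise. It stalled at 51° with a 31 N rise in force; the stop was expected at 50.4°. The pictures show the piston clear of the barrel's mouth, and the crank stayed put after release.
- **Barrel:** I lifted it out by its handle, and the wrist read about 6 N, which fits 0.5–0.8 kg. I lowered it into the wash tray until the load came off at a grip height of 0.147 m, the height expected, then let go.

In the last pictures the barrel stands upright in the tray with the gripper clear of it and the wrist force near zero. The brush, bottles and film roll look unmoved.

One measurement disagreed: the two camera views placed the gear case about 15 mm apart along y. I used the sleeve's position instead, and the measured tool path fitted that circle to about 2 mm. No check failed.

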